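Size bearing balls on a tilting sieve

TASK

Sort the mixed bearing balls on the sizing sieve: turn the wing screw until the tipped sieve sits level, then take the stirring rod from its stand and stir the balls round the sieve until every small ball has dropped through the holes and only the large ones are left on top. Put the rod back upright in its stand, fully down, and leave the sieve level. Move the balls only with the rod, lose none over the rim, and leave the other things on the bench where they are.

Things in the scene. Friction and masses are not known exactly. Their poses are not given: they have to be found in the camera images.
- sieve_base: Grey cast base of the ball-sizing sieve, fixed: a 206 x 200 mm catch tray, walls 32 mm high, with a tongue (50 mm wide, out to x = +165 mm) that carries the tilt screw. Origin on the table under the centre of the round sieve; +x from the hinge end (x = -109 mm) to the screw (axis at x = +130 mm, y = 0). Balls that drop through the sieve land in the tray, its floor 6 mm above the table.
- deck (a point): Centre of the sieve plate's top (39 mm above the table when level); axes as the base's, tilting with the sieve. Rim: inner radius 85 mm, 24 mm high. 17 mm holes through the 5 mm plate: at radius 76 mm, -108 to 108 degrees from +x in steps of 36; at radius 38 mm, -72, 0, 72 degrees; at the centre. Blank for x below -32 mm, the hinge end, where the balls lie at first.
- sieve (a joint): Tilt of the sieve about its hinge, rad; 0 = level, positive = the screw end stands high. The tilt screw drives it: sieve = 0.01 x tilt_screw. It starts tipped towards the hinge end by 0.010 to 0.023 rad; level to 0.2 degrees means the screw within 0.35 rad of 0.
- tilt_screw (a joint): Turn of the tilt screw, rad: 0 = sieve level, positive = turned clockwise from above, which raises the screw end. It starts between 1.0 and 2.25, so must be turned anticlockwise. Stops at -0.8 and 2.9; stays where it is left; friction 0.12 N m.
- wing (a point): Centre of the tilt screw's dark steel wing, on the vertical screw axis, 100 mm above the table at any tilt. Upright blade 9 mm thick, 24 mm high, reaching 18 mm from the axis one way and 43 mm the other, where a 14 mm boss marks the long end; a 24 mm collar lies under it. +x points along the long end; when level it points straight away from the sieve, along the base's +x.
- stir_rod: Stirring rod, 110 mm long, about 0.12 kg, upright in its stand at any turn; z along the rod, origin at the centre of the flat underside of its foot. Black plastic foot 18 mm across and 22 mm high (too wide for the sieve's holes), 10 mm steel shaft, square aluminium handle 16 x 16 mm from 52 to 110 mm above the underside, its flats across the rod's x and y axes.
- rod_grip (a point): Middle of the rod's square handle, on its axis, 80 mm above the underside of the foot (88 mm above the table while in the stand).
- rod_stand: Plain wooden block 64 x 64 x 50 mm, fixed to the table, with an upright hole of 24 mm diameter in the middle (mouth chamfered 3 mm) in which the rod stands. Origin at the centre of its underside. It stands left or right of the sieve; a boring bar in a black holder stands on the other side.
- stand_floor (a point): Centre of the floor of the stand's hole, 8 mm above the table and 42 mm below the mouth.
- small_ball_1: One of four small oily steel bearing balls, 14 mm in diameter, 11 g; they pass the sieve's holes. Oil keeps them where they lie until pushed. Origin at its centre.
- small_ball_2: One of four small oily steel bearing balls, 14 mm in diameter, 11 g; they pass the sieve's holes. Oil keeps them where they lie until pushed. Origin at its centre.
- small_ball_3: One of four small oily steel bearing balls, 14 mm in diameter, 11 g; they pass the sieve's holes. Oil keeps them where they lie until pushed. Origin at its centre.
- small_ball_4: One of four small oily steel bearing balls, 14 mm in diameter, 11 g; they pass the sieve's holes. Oil keeps them where they lie until pushed. Origin at its centre.
- large_ball_1: One of three large oily steel bearing balls, 24 mm in diameter, 56 g; they cannot pass the holes (one resting in a hole has its centre 8.5 mm above the plate). Oil keeps them where they lie until pushed. Origin at its centre.
- large_ball_2: One of three large oily steel bearing balls, 24 mm in diameter, 56 g; they cannot pass the holes (one resting in a hole has its centre 8.5 mm above the plate). Oil keeps them where they lie until pushed. Origin at its centre.
- large_ball_3: One of three large oily steel bearing balls, 24 mm in diameter, 56 g; they cannot pass the holes (one resting in a hole has its centre 8.5 mm above the plate). Oil keeps them where they lie until pushed. Origin at its centre.
- boring_bar: bystander: polished bar 32 mm across standing in a black holder 51 mm across, 187 mm high; origin at the centre of its underside.
- setup_block: bystander: ground steel block with cross holes, 51 x 76 x 25 mm; origin at the centre of its underside.
- oil_bottle: bystander: squeeze bottle with a long spout, 43 mm across, 142 mm high; origin at the centre of its underside.
- micrometer: bystander: micrometer lying flat, 56 x 116 x 15 mm; origin at the centre of its underside.
- v_block: bystander: steel V-block with its stirrup clamp, 46 x 51 x 69 mm; origin at the centre of its underside.

How it is judged:
By the outcome, as a careful person would: the job done as asked, in the order asked, and still so for the second after the job is handed in, with the robot touching nothing.
It also fails if it takes over 72 s, if anything falls off the work surface, if the arm or the gripper's body presses on something with over 40 N, if the wrist force passes 120 N, or if a joint passes its speed limit or range.

ROBOT

A 7-joint arm with a two-finger parallel gripper is mounted at the origin on a cart in front of the work surface, level with it; the furniture and walls round the work are solid. World frame = base frame: x ahead of the robot, y to its left, z up, the work surface at z = 0. Lengths are in m, angles in rad, forces in N, time in s.
With the tool pointing down it reaches from about 0.425 to 1.025 m from the base axis. Payload 9.4 kg.
Tool frame: the origin (TCP) lies on the centre line of the jaws, within the pads' length; the fingertips stand 25 mm ahead of it and the grasp point (between the pads) lies 6 mm ahead of it (r.tip_reach is the distance from the TCP to the fingertips, in m); z points along the fingers, y is the line along which they close (so a half turn about z gives the same grasp; the last joint's range is limited). The gripper opens to 85 mm and grips with 20 to 120 N. Pads are 22 mm wide; open, the fingers measure 114 mm over their backs; the gripper's body (76 mm by 85 mm) begins 54 mm behind the grasp point. The pads swing forward as they close: fully open they stand 13 mm farther back than shut.
Start: joints at [1.155, 0.599, -0.003, 1.599, 0.002, 0.943, -0.08], TCP at [0.241, -0.684, 0.256] pointing down, gripper open.
Joint ranges: [-2.57, 2.57], [-0.35, 1.97], [-1.29, 1.29], [0.11, 2.56], [-1.05, 4.19], [0.11, 1.86], [-2.63, 2.63]. Speed limits (rad/s): [2.22, 2.22, 3.01, 3.01, 3.14, 3.14, 3.14].

INTERFACE

Orientations are given as a unit quaternion [x, y, z, w].
In Python, from bench import r, cams, eoat, workorder gives the robot as it stands (r), with the cameras (cams), the gripper (eoat) and the job (workorder). Calls block until the motion is done:
- r.move_to(position, orientation): joint-space move of the TCP to a pose.
- r.line_to(position, rate=0.15, orientation=None, stop_force=None): straight line of the TCP; orientation=None keeps the orientation; rate is the mean speed in m/s. With stop_force (N) it stops when the force on the tool has changed by that much, and returns True; else False.
- r.movej(angles): joint-space move.
- eoat.move_gripper(opening, f_grip=None): finger opening in m; f_grip is the grip in N (None keeps the last); returns when the fingers have stopped.
- r.sleep(seconds).
- r.ik(position, orientation): joint angles nearest the present ones, or None.
- r.observe(): the state.
- cams.capture(name): name is "scene" or "side" or "wrist"; returns a dict with "frame" (480x640x3 uint8, blue, green, red), "mtx" (3x3 intrinsics, pixels), "xyz" and "attitude" of the camera in the world. Camera axes: x right, y down, z forward; pixel columns grow to the right and rows downward; lengths in m; the calibration is good to about 2 mm. A picture is of the moment at which its call begins. There is no depth.
A pose or a line that the arm cannot do raises r.PlanningError and nothing moves.
- workorder.sign_off(): hands the job in; it is judged then, once.
The state is a dict: "clock": time; "q": joint angles; "joint_vel": joint speeds; "effort": joint torques, N m; "tcp_pos": TCP position; "ee_rot": TCP orientation; "contact_force": force on the tool from outside, world axes, zero at the start; "torque": the same for the moment, N m; "width": finger opening in m; "finger_force": force on a finger pad.
Only numpy, scipy, OpenCV 4.12 (cv2) and the standard library are available. Lean on these libraries where they do the work, as an engineer would, in place of code of your own. Each camera call takes 0.05 s, during which the arm holds its last target. There are 200 camera calls.

## Working session

There is one attempt and no reset: what is moved stays moved. The work goes in short steps, each a Python script; the robot and the scene stay as the last script left them, time stands still between calls to the robot, and variables do not carry over. Pictures are saved under pics/ and viewed, at most 10 in all, crops included, and the job is handed in when it is done.

```bash
ls; mkdir -p pics
python3 - <<'E'
from bench import r, cams, eoat, workorder
import cv2, pickle, numpy as np
for n in ("scene","side"):
    c=cams.capture(n); cv2.imwrite(f"pics/{n}0.png",c["frame"]); pickle.dump(c,open(f"{n}0.pkl","wb")); print(n,c["mtx"].tolist(),c["xyz"],c["attitude"])
o=r.observe(); print(o["clock"],o["tcp_pos"],o["ee_rot"])
E
```

```text
bench.py
pics
scene [[555.9111162601707, 0.0, 320.45518749409564], [0.0, 555.9111162601707, 249.9371925576192], [0.0, 0.0, 1.0]] [-0.02266613 -0.84022129  1.21035975] [ 0.88378149 -0.29155725  0.1175075  -0.34657848]
side [[517.3559729109592, 0.0, 320.2038774817939], [0.0, 517.3559729109592, 240.7499458360154], [0.0, 0.0, 1.0]] [ 0.44214608 -0.86926181  0.70174271] [ 0.88512485 -0.06112063  0.04112697 -0.45948541]
0.1 [ 0.2408022  -0.68343223  0.25549971] [ 9.85682397e-01  1.68611096e-01 -1.95665338e-04 -6.86742025e-04]
```

View pics/scene0.png

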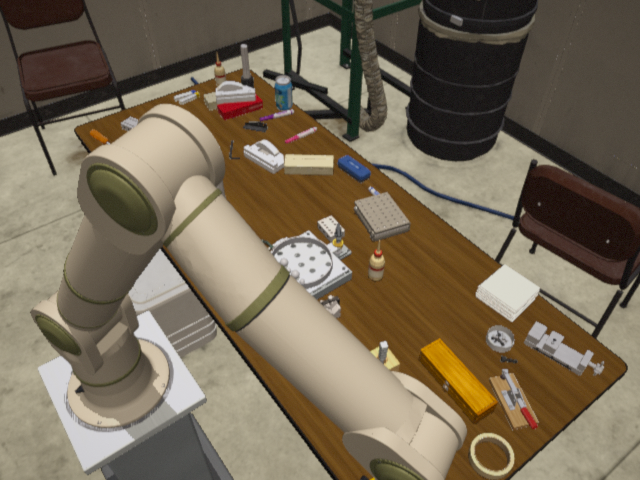

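View pics/side0.png

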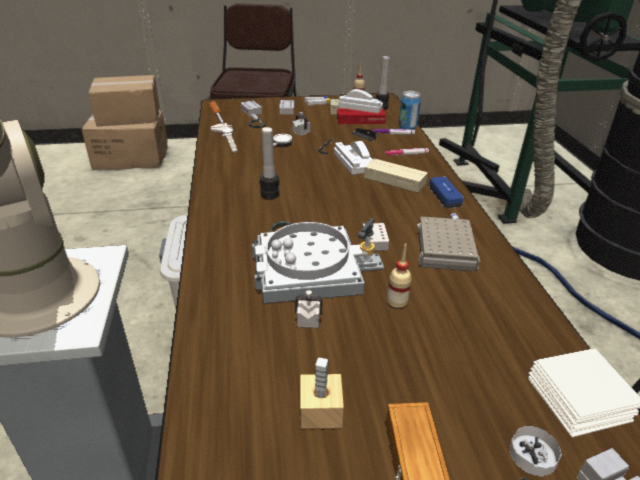

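Both pictures show the sieve at about (308,260) in the side view, with its screw at (367,235), the rod stand at (321,400), the V-block at (308,312) and the boring bar at (269,165). Next I'll compute positions and take a wrist view.

```bash
cat > h.py <<'E'
from bench import r, cams, eoat, workorder
import numpy as np, cv2, pickle
from scipy.spatial.transform import Rotation as R
def ray(c,uv,z):
    d=R.from_quat(c["attitude"]).apply(np.linalg.inv(c["mtx"])@[uv[0],uv[1],1.]); o=np.array(c["xyz"])
    return o+d*(z-o[2])/d[2]
def proj(c,p):
    q=R.from_quat(c["attitude"]).inv().apply(np.atleast_2d(p)-c["xyz"])@np.array(c["mtx"]).T
    return q[:,:2]/q[:,2:]
def down(yaw):  # tool down; tool y axis (closing line) at world angle yaw+90deg, tool x at yaw
    return (R.from_euler('z',yaw)*R.from_quat([1,0,0,0])).as_quat()
def snap(n,name):
    c=cams.capture(n); cv2.imwrite(f"pics/{name}.png",c["frame"]); pickle.dump(c,open(name+".pkl","wb")); return c
E
python3 - <<'E'
from h import *
c=pickle.load(open("side0.pkl","rb"))
for n,uv,z in [("sieve",(311,250),.045),("wing",(367,232),.1),("rodtop",(321,362),.118),("standtop",(321,386),.05),("vblock",(308,310),.05),("bar",(269,190),0.03),("bottle",(399,300),0)]:
    print(n,ray(c,uv,z).round(3))
print(R.from_quat(r.observe()["ee_rot"]).as_euler('xyz'))
s=ray(c,(311,250),.045)
for dx in(0,-.05,-.1):
  for z in(.45,.4):
    for y in (0,1.57,-1.57): print(dx,z,y,r.ik([s[0]+dx,s[1]-0.05,z],down(y)) is not None)
E
```

```text
sieve [0.565 0.023 0.045]
wing [ 0.679 -0.003  0.1  ]
rodtop [ 0.529 -0.355  0.118]
standtop [ 0.532 -0.344  0.05 ]
vblock [ 0.534 -0.169  0.05 ]
bar [0.494 0.322 0.03 ]
bottle [ 0.728 -0.109  0.   ]
[-3.14017285e+00  1.54143108e-04  3.38841037e-01]
0 0.45 0 True
0 0.45 1.57 True
0 0.45 -1.57 True
0 0.4 0 True
0 0.4 1.57 True
0 0.4 -1.57 True
-0.05 0.45 0 True
-0.05 0.45 1.57 True
-0.05 0.45 -1.57 False
-0.05 0.4 0 True
-0.05 0.4 1.57 True
-0.05 0.4 -1.57 False
-0.1 0.45 0 True
-0.1 0.45 1.57 True
-0.1 0.45 -1.57 False
-0.1 0.4 0 True
-0.1 0.4 1.57 True
-0.1 0.4 -1.57 False
```

Run:
```python
from h import *
r.move_to([.53,-.32,.40],down(0)); c=snap("wrist","w1")
print(c["xyz"],R.from_quat(c["attitude"]).as_matrix().round(2).tolist())
r.move_to([.57,.0,.40],down(0)); c=snap("wrist","w2"); print(c["xyz"],c["mtx"].tolist())
print(r.observe()["clock"],r.observe()["q"].round(2))
```

```text
[ 0.60936541 -0.32103218  0.51818116] [[-0.0, -0.95, -0.31], [-1.0, 0.0, 0.0], [0.0, 0.31, -0.95]]
[ 0.65005147 -0.00166737  0.51853942] [[382.70394993880063, 0.0, 321.94326889557664], [0.0, 382.70394993880063, 243.90769734694194], [0.0, 0.0, 1.0]]
3.2 [-0.04  0.28 -0.07  1.77  0.02  1.09 -1.69]
```

View pics/w1.png

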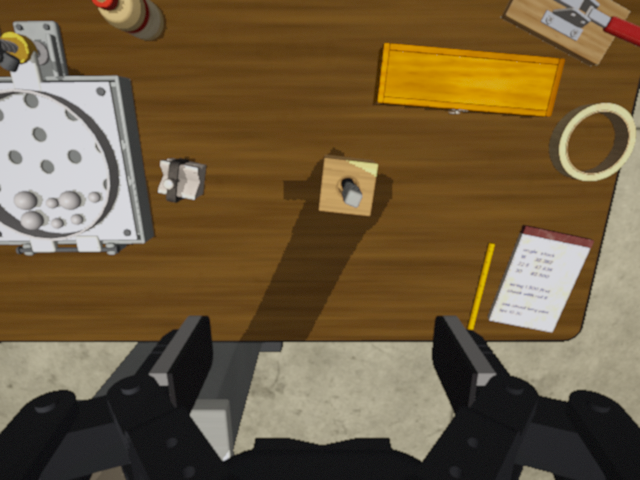

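View pics/w2.png

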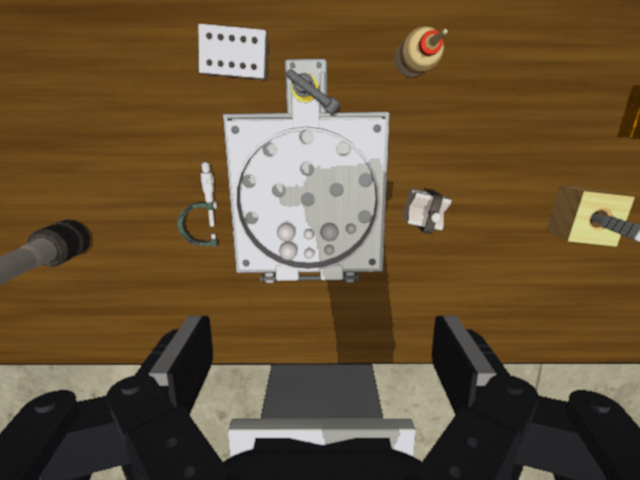

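The wrist view w2 shows the sieve centred near (308,195). The hinge is at the bottom (towards the robot), the screw at the top near (304,87), and the wing's long end points lower right, boss at (332,106). In w1 the rod stands at (349,190). I'll enlarge both.

Run:
```python
from h import *
a=cv2.imread("pics/w2.png")[50:290,220:400]; b=cv2.imread("pics/w1.png")[145:225,310:390]
A=cv2.resize(a,None,fx=2.5,fy=2.5,interpolation=cv2.INTER_CUBIC); B=cv2.resize(b,None,fx=4,fy=4,interpolation=cv2.INTER_CUBIC)
im=np.zeros((600,770,3),np.uint8); im[:,:450]=A; im[:320,450:]=B; cv2.imwrite("pics/crop1.png",im)
```

```text
(no output)
```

View pics/crop1.png

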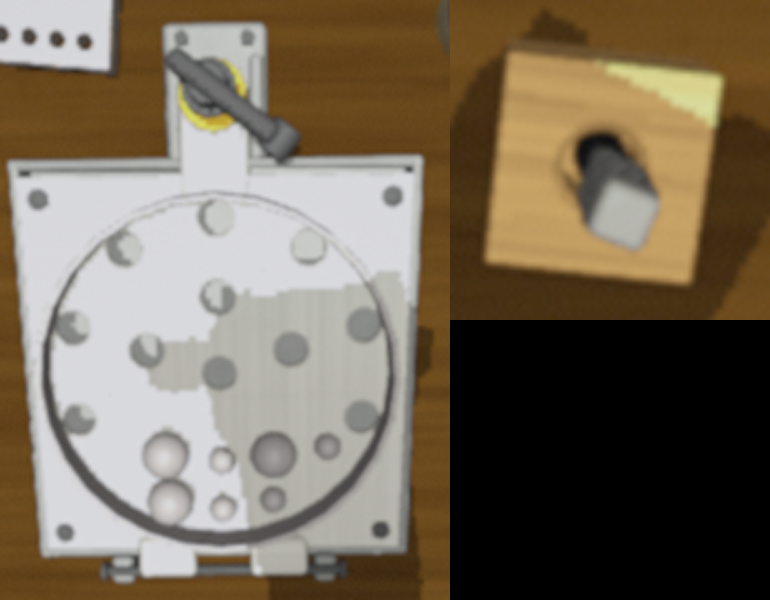

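```bash
cat > fit.py <<'E'
from h import *
from scipy.optimize import least_squares
c2=pickle.load(open("w2.pkl","rb")); c1=pickle.load(open("w1.pkl","rb"))
u2=lambda p: np.array(p)/2.5+[220,50]
u1=lambda p: (np.array(p)-[450,0])/4+[310,145]
H={(0,0):(219,373),(38,0):(217,297),(38,72):(147,351),(38,-72):(290,349),(76,0):(215,217),(76,36):(125,249),(76,-36):(309,246),(76,72):(72,328),(76,-72):(364,325),(76,108):(79,419),(76,-108):(361,417)}
L=np.array([[k[0]*np.cos(np.radians(k[1])),k[0]*np.sin(np.radians(k[1]))] for k in H])/1e3
px=u2(list(H.values()))
def f(v):
    xy=L@R.from_euler('z',v[2]).as_matrix()[:2,:2].T+v[:2]
    return (proj(c2,np.c_[xy,.039+(L[:,0]+.109)*v[3]])-px).ravel()
def g(v): return np.r_[f(v),(v[3]-.02)*300]
s=least_squares(g,[.57,0.02,0,.02]); print("sieve",s.x.round(4),"rms px",np.sqrt((f(s.x)**2).mean()))
x0,y0,yaw,t=s.x
T=lambda p: np.array([x0,y0])+R.from_euler('z',yaw).as_matrix()[:2,:2]@np.array(p)
loc=lambda w: R.from_euler('z',-yaw).as_matrix()[:2,:2]@(np.array(w)[:2]-[x0,y0])
print("screw expected",T([.13,0]), "collar px", proj(c2,[*T([.13,0]),.09])[0], "wing px",proj(c2,[*T([.13,0]),.112])[0])
a,b=ray(c2,u2((285,138)),.112),ray(c2,u2((172,58)),.112); d=(a-b)[:2]
ang=np.arctan2(d[1],d[0]); print("wing axis pts",a,b,"tilt_screw",-(ang-yaw), "axis est",b[:2]+d/np.linalg.norm(d)*.018, np.linalg.norm(d))
for n,p,z in [("L",(165,455),12),("L",(170,502),12),("L",(273,454),12),("s",(222,460),7),("s",(222,508),7),("s",(273,499),7),("s",(327,446),7)]:
    print(n,(loc(ray(c2,u2(p),.039+z/1e3+.001))*1e3).round(1))
C=np.array([ray(c1,u1(p),.05)[:2] for p in [(508,52),(721,73),(693,284),(485,262)]])
print("stand",C.mean(0),np.linalg.norm(np.diff(C,axis=0),axis=1))
Hc=np.array([ray(c1,u1(p),.118)[:2] for p in [(600,178),(660,200),(641,251),(585,232)]])
print("rod",Hc.mean(0),np.linalg.norm(np.diff(Hc,axis=0),axis=1))
for i in range(4): e=Hc[(i+1)%4]-Hc[i]; print("edge deg",np.degrees(np.arctan2(e[1],e[0]))%90)
E
python3 fit.py
```

```text
sieve [0.5535 0.0162 0.0066 0.0201] rms px 0.19920849789474615
screw expected [0.68344964 0.01705601] collar px [303.32936414  84.83769742] wing px [302.31924    82.9565851]
wing axis pts [ 0.6627997  -0.01420798  0.112     ] [0.69228883 0.03007271 0.112     ] tilt_screw 2.164947421950972 axis est [0.68231157 0.01509092] 0.05320139885870697
L [-39.8  27.9]
L [-65.1  26.3]
L [-39.9 -26.9]
s [-44.3  -0.8]
s [-70.4  -0.2]
s [-65.7 -26.9]
s [-37.3 -54.7]
stand [ 0.52860165 -0.35304312] [0.06444345 0.06555707 0.06575484]
rod [ 0.52825087 -0.35386687] [0.01700222 0.0145015  0.01589664]
edge deg 69.76204317105295
edge deg 71.30001236098653
edge deg 70.93200322039552
edge deg 75.53394123036135
```

Run:
```python
from h import *
W=[.683,.0162]; a=np.pi+.0066-2.165
eoat.move_gripper(.05)
r.move_to([*W,.17],down(a)); r.line_to([*W,.118],rate=.1,stop_force=15)
eoat.move_gripper(.0,f_grip=50); o=r.observe(); print("grip",o["clock"],o["width"],o["tcp_pos"],o["contact_force"].round(1),o["q"].round(2))
q=np.array(o["q"]); 
for i in range(2):
    q[6]+=2.165/2; r.movej(q); o=r.observe(); print(o["clock"],o["contact_force"].round(1),o["torque"].round(2),o["tcp_pos"].round(4),o["width"])
eoat.move_gripper(.05); p=o["tcp_pos"]
r.line_to([p[0],p[1],.19]); r.move_to([.57,.0,.38],down(0)); c=snap("wrist","w3"); print(r.observe()["clock"])
import cv2
cv2.imwrite("pics/w3c.png",cv2.resize(c["frame"][30:300,200:420],None,fx=2,fy=2,interpolation=cv2.INTER_CUBIC))
```

```text
grip 5.7667 0.007781604865894439 [0.68327016 0.01619098 0.1187078 ] [-1.7  0.7  4.9] [ 0.01  0.71 -0.19  1.79  0.2   0.65 -0.88]
6.775 [ 6.3 -0.5 -4.5] [-0.04 -1.02  0.12] [0.6847 0.0161 0.1188] 0.008016999392743165
7.7833 [ 7.9  2.7 -5.6] [ 0.52 -1.54  0.09] [0.6856 0.0175 0.1188] 0.00783095366638082
11.0167
```

View pics/w3c.png

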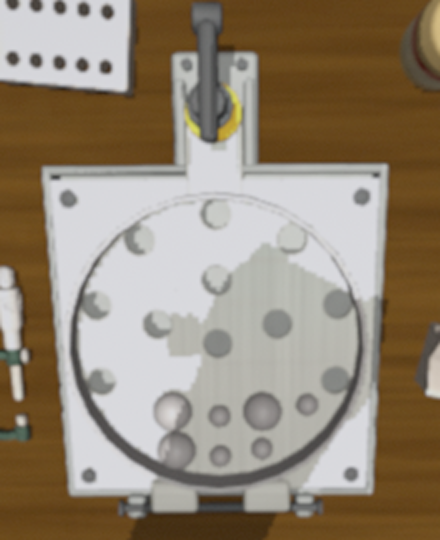

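The wing now points straight away from the sieve, running from (211,138) to (206,10) in the crop, and the balls haven't moved. I'll check the angle numerically and fetch the rod.

Run:
```python
from h import *
c=pickle.load(open("w3.pkl","rb")); u=lambda p: np.array(p)/2+[200,30]
d=ray(c,u((206,12)),.112)-ray(c,u((211,132)),.112); print("screw",-(np.arctan2(d[1],d[0])-.0066))
X=np.array([.5284,-.3535]); yaw=np.radians(71.5)
eoat.move_gripper(.06); r.move_to([*X,.20],down(yaw)); r.line_to([*X,.098],rate=.12,stop_force=12)
o=r.observe(); print(o["tcp_pos"],o["contact_force"].round(1))
eoat.move_gripper(0,f_grip=90); o=r.observe(); print("grip",o["width"],o["tcp_pos"],o["contact_force"].round(1),o["torque"].round(2))
np.save("grip.npy",o["tcp_pos"])
r.line_to([*X,.24],rate=.12); o=r.observe(); print(o["clock"],o["width"],o["contact_force"].round(1),o["torque"].round(2)); snap("side","s1")
```

```text
screw -0.024681610397229464
[ 0.52869237 -0.35377599  0.09860452] [-0.  -0.5 -0.2]
grip 0.014937684302432131 [ 0.52863846 -0.35364807  0.09862665] [-1.   1.8  5. ] [0.22 0.18 0.05]
15.6 0.014321526310886087 [ 0.8 -1.1 -2.5] [-0.05 -0.   -0.03]
```

```bash
cat >> h.py <<'E'
x0,y0,yw=.5535,.0162,.0066
M=R.from_euler('z',yw).as_matrix()[:2,:2]
ZS,ZU=.1318,.178   # foot 41 mm / ~87 mm above the table
def W(p,z=ZS): return [*(np.array([x0,y0])+M@np.array(p)/1e3),z]
def pol(rad,deg): return rad*np.array([np.cos(np.radians(deg)),np.sin(np.radians(deg))])
def enter(p):
    o=r.observe()["tcp_pos"]; r.line_to(W(p,max(o[2],ZU)),rate=.2)
    r.line_to(W(p,.1318+.03),rate=.15); hit=r.line_to(W(p),rate=.07,stop_force=5); print("enter",np.round(p),"HIT" if hit else "ok",r.observe()["tcp_pos"][2].round(4))
    return hit
def go(p,rate=.07,sf=20):
    hit=r.line_to(W(p),rate=rate,stop_force=sf)
    if hit: print("stopped",np.round(p),r.observe()["contact_force"].round(1))
    return hit
def sweep(a,b,rad=69,step=18,rate=.07):
    n=int(np.ceil(abs(b-a)/step))
    for t in np.linspace(a,b,n+1)[1:]: go(pol(rad,t),rate)
def up():
    p=r.observe()["tcp_pos"]; r.line_to([p[0],p[1],ZU],rate=.15)
def look(name):
    r.move_to([.56,.0,.40],down(0)); c=snap("wrist",name)
    cv2.imwrite(f"pics/{name}c.png",cv2.resize(c["frame"][80:330,210:430],None,fx=2.4,fy=2.4,interpolation=cv2.INTER_CUBIC)); print(r.observe()["clock"])
E
python3 - <<'E'
from h import *
r.move_to(W(pol(69,125),.23),down(0))
if not enter(pol(69,125)):
    sweep(125,340); print(r.observe()["clock"]); up()
    if not enter([-23,-1]):
        go([-62,-1],.05); go([-50,-1]); up()
        if not enter(pol(69,125)): sweep(125,340)
up(); o=r.observe(); print(o["clock"],o["contact_force"].round(1),o["torque"].round(2),o["width"])
look("w4")
E
```

```text
enter [-40.  57.] ok 0.1317
24.1583
enter [-23  -1] ok 0.1316
enter [-40.  57.] ok 0.1317
35.0 [ 0.1  0.9 -1. ] [0.03 0.05 0.02] 0.014804290888372804
35.9667
```

View pics/w4c.png

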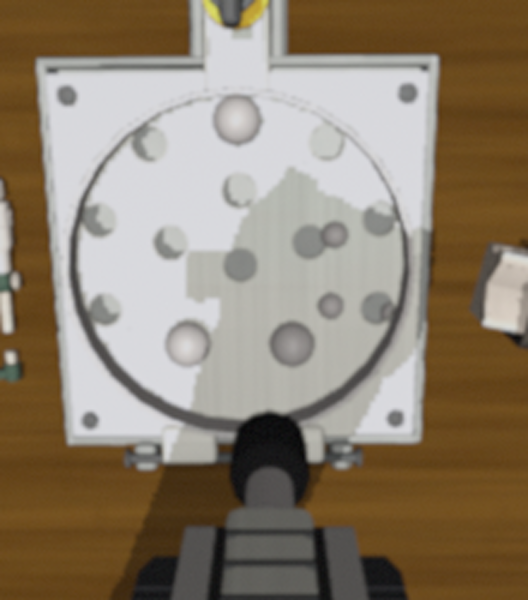

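Five balls remain on top: three large at (237,119), (188,343) and (292,343), and two small at (334,234) beside the inner −72° hole and (330,305) near the outer −108° hole. One dropped ball is visible through that hole at (387,310). Next I'll push the two small ones straight into those holes.

Run:
```python
from h import *
c=pickle.load(open("w4.pkl","rb"))
def loc(p,z): return M.T@(ray(c,np.array(p)/2.4+[210,80],.039+z)[:2]-[x0,y0])*1e3
print("check holes",loc((240,264),0).round(1),loc((308,241),0).round(1),pol(38,-72).round(1))
for n,p,z in [("A",(334,234),.007),("B",(330,305),.007),("L3",(292,343),.012),("L1",(188,343),.012),("L2",(237,119),.0085)]: print(n,loc(p,z).round(1))
A=loc((334,234),.007); B=loc((330,305),.007)
def push(b,h):
    d=(h-b)/np.linalg.norm(h-b); s=b-d*21
    if enter(s): return print("blocked")
    go(b-d*15,.05); go(h-d*6,.04); up()
push(A,pol(38,-72)); push(B,pol(76,-108))
look("w5")
```

```text
check holes [ 0.4 -0.1] [ 12.2 -35.6] [ 11.7 -36.1]
A [ 16.8 -48.5]
B [-20.2 -47. ]
L3 [-39.3 -27.1]
L1 [-38.9  27.5]
L2 [73.4 -0. ]
enter [ 25. -68.] ok 0.1315
enter [-17. -26.] ok 0.1316
43.9833
```

View pics/w5c.png

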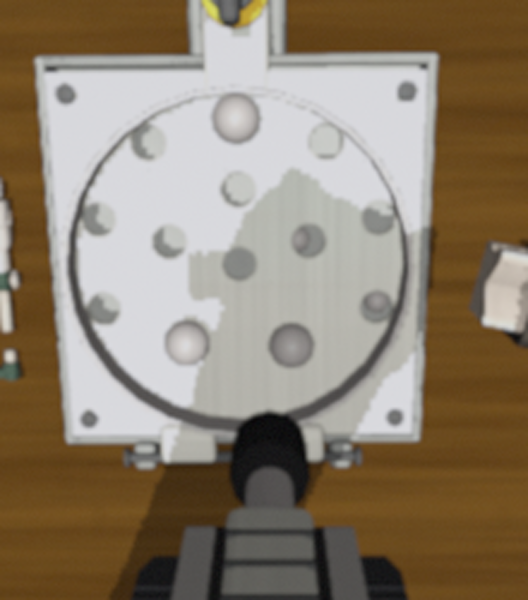

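The ball by the inner −72° hole has dropped. One ball sits in the −108° hole at (376,303), possibly on top of those already below. I'll sweep over that hole towards −72°, so that anything still standing proud is carried on to the next hole.

Run:
```python
from h import *
if not enter(pol(71,-137)): sweep(-137,-55,rad=70,step=14,rate=.06)
up(); look("w6")
f=lambda n,y,x,h,w,k: cv2.resize(cv2.imread(f"pics/{n}.png")[y:y+h,x:x+w],None,fx=k,fy=k,interpolation=cv2.INTER_CUBIC)
im=np.zeros((600,800,3),np.uint8)
a=f("w6",90,230,180,160,2.5); im[:450,:400]=a
im[:300,400:]=f("w6",155,320,60,80,5); im[300:,400:]=f("w5",155,320,60,80,5)
cv2.imwrite("pics/cmp.png",im)
```

```text
enter [-52. -48.] ok 0.1318
50.7417
```

View pics/cmp.png

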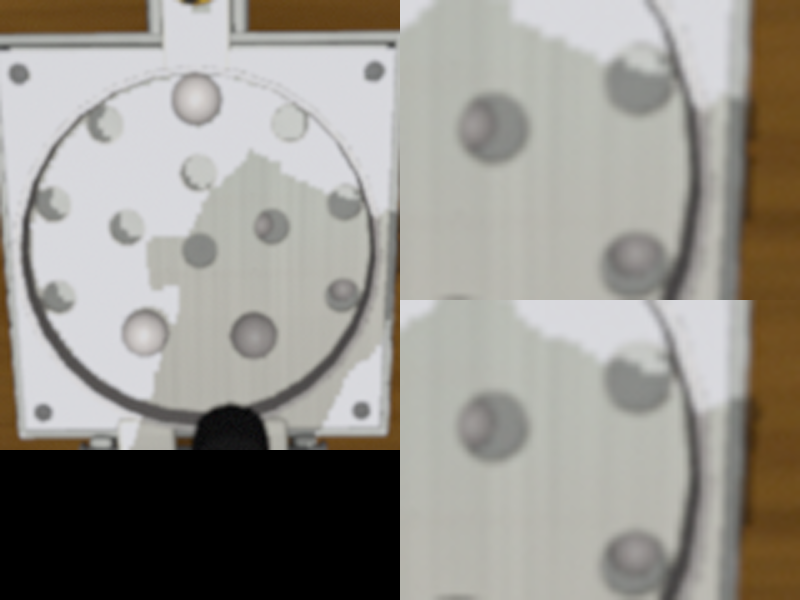

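All four small balls are off the plate. The one in the −108° hole lies below it: the hole's edge clips it and the sweep didn't move it. Now I'll return the rod.

Run:
```python
from h import *
g=np.load("grip.npy"); X=g[:2]; yaw=np.radians(71.5)
r.move_to([*X,.24],down(yaw)); r.line_to([*X,.155],rate=.15)
hit=r.line_to([*X,g[2]-.001],rate=.05,stop_force=10); o=r.observe(); print(hit,o["tcp_pos"]-g,o["contact_force"].round(1),o["clock"])
if o["tcp_pos"][2]-g[2]<.003:
    eoat.move_gripper(.06); r.line_to([*X,.20],rate=.15)
    r.move_to([.53,-.32,.40],down(0)); snap("wrist","w7")
    r.move_to([.57,.0,.40],down(0)); snap("wrist","w8"); r.move_to([.40,-.30,.40],down(0)); snap("side","s2"); print(r.observe()["clock"])
    f=lambda n,y,x,h,w,k: cv2.resize(cv2.imread(f"pics/{n}.png")[y:y+h,x:x+w],None,fx=k,fy=k,interpolation=cv2.INTER_CUBIC)
    im=np.zeros((600,800,3),np.uint8); im[:480,:360]=f("w8",50,220,240,180,2)
    im[:320,360:680]=f("w7",145,310,80,80,4); im[320:600,360:800]=f("s2",200,220,140,220,2); cv2.imwrite("pics/fin.png",im)
```

```text
True [-2.04488576e-04  9.25319318e-06  1.08907072e-05] [-0.6  0.   6.2] 54.05
59.1583
```

View pics/fin.png

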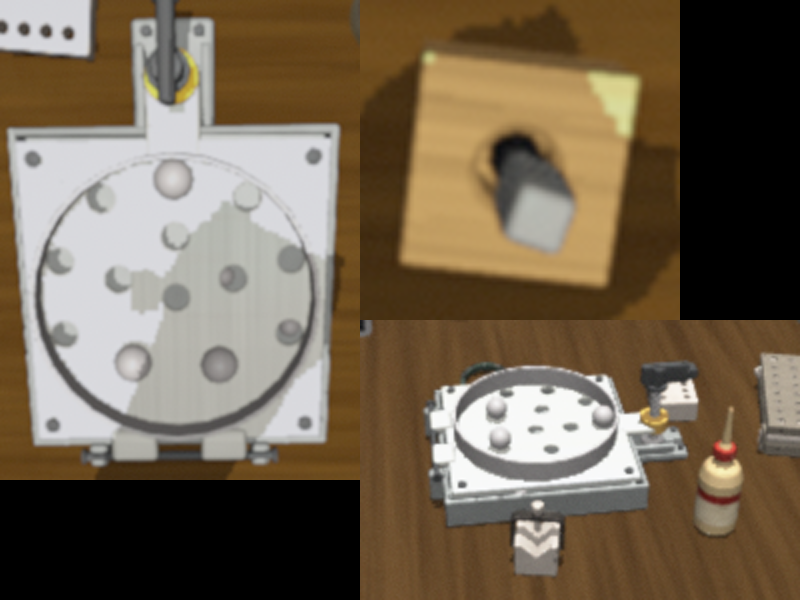

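The final picture shows only the three large balls on the sieve, at (173,180), (133,362) and (219,364). The wing points straight out, the rod is upright and fully down in its stand, and the objects around the sieve have not moved.

```bash
python3 -c "
from bench import r, cams, eoat, workorder
print(workorder.sign_off())"
```

```text
the job is handed in; nothing more can be done
None
```

The job is done and handed in at about 59 s: the sieve is level, only the three large balls are left on it, the rod is back upright and fully down in its stand, and no ball was seen outside the sieve (two of the four small balls are visible in the tray through the holes, and none is left on the plate).

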